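# Load-test two return springs and reject the tired one

## Robot

A 6-joint arm with a two-finger parallel gripper is mounted at the origin on the work surface; the furniture and walls round the work are solid. World frame = base frame: x ahead of the robot, y to its left, z up, the work surface at z = 0. Lengths are in m, angles in rad, forces in N, time in s.
With the tool pointing down it reaches from about 0.375 to 0.975 m from the base axis. Payload 3.8 kg.
Tool frame: the origin (TCP) lies midway between the tips of the shut fingers; the grasp point (between the pads) lies 19 mm behind it; z points along the fingers, y is the line along which they close (so a half turn about z gives the same grasp; the last joint's range is limited). The gripper opens to 85 mm and grips with 20 to 120 N. Pads are 22 mm wide; open, the fingers measure 114 mm over their backs; the gripper's body (76 mm by 85 mm) begins 54 mm behind the grasp point. The pads swing forward as they close: fully open they stand 13 mm farther back than shut.
Start: joints at [-1.386, 0.264, 1.604, -0, 1.274, -0.037], TCP at [0.148, -0.658, 0.231] pointing down, gripper open.
Joint ranges: [-2.63, 2.63], [-0.94, 2.18], [0.31, 2.57], [-1.31, 4.45], [0, 2.66], [-2.55, 2.55]. Speed limits (rad/s): [2.57, 2.57, 3.14, 3.14, 3.14, 3.14].

## Interface

Orientations are given as a rotation vector (axis times angle).
In Python, from workcell import bot gives the robot as it stands.
- The arm moves only by the tool step_arm, never from a script. Its argument "motion" is a list of rows, each a list of 5 numbers: the finger opening in cm, from 0 to 8.54, then the shift along the tool's x, y, z in cm, then the turn about the tool's z in degrees. In form: [[claw, dx, dy, dz, twist], ...]. A call has 1 to 20 rows; each row is the pose to reach, as a shift and turn from the pose commanded when the call began, along the tool's axes at that moment; what a row does not reach only later rows make up. A row lasts 1/10 s, in which the tool goes at most 50 mm and 8.59 degrees, less where a joint would pass 70% of its speed; a pose out of reach is approached as far as the arm can. A call with a gripper value outside its range is refused whole. The fingers move at their own pace and stop on an object; "force" is the grip in N (left out, the last holds). Time passes only in rows, so rows that repeat a pose let the fingers close. It gives the time, the measured TCP pose, the force, the opening and the grip force at its end, in the units of the state.
- bot.read_state(): the state, without advancing time (a new reading comes with each control period).
- bot.read_camera(name): name is "scene" or "side" or "wrist"; returns (picture, depth): 400x640x3 uint8, red, green, blue; 400x640 float32, m along the optical axis (not along the pixel's ray), 0 where there is no reading.
- bot.calibration(name): a dict with "mtx" (3x3 intrinsics, pixels), "origin" and "orientation" of the camera in the world; the wrist camera has in their place "T_tool_cam" (4x4, takes a point from camera to tool coordinates, whose origin is the TCP and whose axes are the flange's). Camera axes: x right, y up, looking along -z (the intrinsics and any distortion apply to the point x, -y, -z); pixel columns grow to the right and rows downward; lengths in m; the calibration is good to about 2 mm. The wrist camera is an equidistant fisheye: a pixel r from the principal point sees the ray r / f radians off the axis. A picture is of the moment at which its call begins: read the wrist's pose just before it. calibration takes no time and is no camera call.
- bot.finish_job(): hands the job in; it is judged then, once.
The state is a dict: "time": time; "q": joint angles; "joint_vel": joint speeds; "joint_torque": joint torques, N m; "tool_pos": TCP position; "tcp_rot": TCP orientation; "wrist_force": force on the tool from outside, world axes, zero at the start; "torque": the same for the moment, N m; "width": opening from 0.0 (shut) to 1.0 (fully open); "grip_force": force on a finger pad.
Only numpy, scipy, OpenCV 4.12 (cv2) and the standard library are available. Lean on these libraries where they do the work, as an engineer would, in place of code of your own. Each camera call takes 0.05 s, during which the arm holds its last target. There are 200 camera calls.

## Task

Two look-alike return springs stand on the spring tester: load first the left one, then the right one, by pressing straight down on its blue cap with 10 N and holding that load for a good second, never loading a spring with more than 16 N. Under 10 N the sound spring keeps the top of its cap above the red reference line and the tired one sinks below it. Take the tired spring off and stand it upright in the red tray; leave the sound one standing in its socket, and leave the other things on the desk alone.

Things in the scene. Friction and masses are not known exactly. Their poses are not given: they have to be found in the camera images.
- tester: fixed spring tester: aluminium plate 110 x 230 x 12 mm, two ring sockets 110 mm apart along its y axis, and along the back an upright white gauge plate 222 x 5 mm, reaching 82 mm above the plate's top, with a red line and black ticks 5 mm apart. Origin under the plate's centre, on the desk; x points to the gauge plate, y to the left; turned up to 15 degrees
- station_left (a point): centre of the left socket on the plate's top face (robot's left); the spring's underside stands here. The socket is a steel ring 6 mm high, 37 mm inside and 46 mm outside
- station_right (a point): centre of the right socket on the plate's top face (robot's right); the spring's underside stands here. The socket is a steel ring 6 mm high, 37 mm inside and 46 mm outside
- mark_left (a point): point of the red reference line behind the left socket, on the front face of the white gauge plate, 48 mm above the socket floor, 39.5 mm behind the socket's axis
- mark_right (a point): point of the red reference line behind the right socket, on the front face of the white gauge plate, 48 mm above the socket floor, 39.5 mm behind the socket's axis
- spring_1: one of two look-alike springs, one sound, one tired, in either socket: dark steel foot, 34 mm in diameter, 14 mm high; wire coil; blue cap, 32 mm in diameter, 12 mm high; 72 mm tall unloaded, about 75 g. Origin at the centre of the foot's underside, z up along the spring. The cap cannot come off: lift the spring by cap or foot; the coil cannot be gripped
- spring_2: one of two look-alike springs, one sound, one tired, in either socket: dark steel foot, 34 mm in diameter, 14 mm high; wire coil; blue cap, 32 mm in diameter, 12 mm high; 72 mm tall unloaded, about 75 g. Origin at the centre of the foot's underside, z up along the spring. The cap cannot come off: lift the spring by cap or foot; the coil cannot be gripped
- spring_1_cap (a joint): how far the cap of spring_1 is pushed down, m: 0 = unloaded, 0.038 = coil-bound (hard stop). Straight rate unknown, between 0.3 and 0.6 N per mm; it springs back when let go
- spring_2_cap (a joint): how far the cap of spring_2 is pushed down, m: 0 = unloaded, 0.038 = coil-bound (hard stop). Straight rate unknown, between 0.3 and 0.6 N per mm; it springs back when let go
- spring_1_top (a point): centre of the flat top face of the cap of spring_1; it goes down with the cap
- spring_2_top (a point): centre of the flat top face of the cap of spring_2; it goes down with the cap
- reject_tray: fixed open red plastic tray, 100 (its x) x 90 (its y) x 22 mm, walls and floor 3 mm thick; origin under its centre, on the desk, z up
- eraser: blue and white eraser, 22 x 52 x 13 mm; origin under its centre; a bystander, to be left where it is
- bulldog_clip: black bulldog clip with wire handles, 29 x 41 x 42 mm; origin under its centre; a bystander, to be left where it is
- timber_block: small sawn timber block, 30 x 50 x 22 mm; origin under its centre; a bystander, to be left where it is
- drafting_weight: grey turned steel paper weight with a knob, 50 mm in diameter, 46 mm high; origin under its centre; a bystander, to be left where it is

How it is judged:
By the outcome, as a careful person would: the job done as asked, in the order asked, and still so for the second after the job is handed in, with the robot touching nothing.
It also fails if it takes over 69 s, if anything falls off the work surface, if the arm or the gripper's body presses on something with over 40 N, if the wrist force passes 120 N, or if a joint passes its speed limit or range.

## Working session

There is one attempt and no reset: what is moved stays moved. The work goes in short steps, Python scripts to look and compute and a tool call to move; the robot and the scene stay as the last step left them, time stands still between calls to the robot, and variables do not carry over. Pictures are saved under pics/ and viewed, at most 11 in all, crops included, and the job is handed in when it is done.

Besides the shell and the picture viewer there is one more tool, called after ">>>" in YAML: its name, and indented under it one key for each argument. step_arm: Moves the arm, as the interface text tells. Its arguments: {"type":"object","properties":{"motion":{"type":"array","items":{"type":"array","items":{"type":"number"}}},"force":{"type":"number"}},"required":["motion"]}

```bash
mkdir -p pics
cat > h.py <<'E'
import numpy as np, cv2
from scipy.spatial.transform import Rotation as R
from workcell import bot
def rot(o):
    o=np.array(o,float)
    return o if o.shape==(3,3) else (R.from_rotvec(o).as_matrix() if o.size==3 else R.from_quat(o).as_matrix())
def ray(name,u,v):
    c=bot.calibration(name);K=np.array(c["mtx"])
    d=np.array([(u-K[0,2])/K[0,0],-(v-K[1,2])/K[1,1],-1.])
    return np.array(c["origin"],float),rot(c["orientation"])@d
def pt(name,u,v,depth):
    o,d=ray(name,u,v);return o+d*depth
def atz(name,u,v,z):
    o,d=ray(name,u,v);return o+d*(z-o[2])/d[2]
def tri(a,b):
    (o1,d1),(o2,d2)=a,b
    A=np.stack([d1,-d2],1);s=np.linalg.lstsq(A,o2-o1,rcond=None)[0]
    p,q=o1+d1*s[0],o2+d2*s[1];return (p+q)/2,np.linalg.norm(p-q)
def proj(name,P):
    c=bot.calibration(name);K=np.array(c["mtx"]);p=rot(c["orientation"]).T@(np.array(P)-np.array(c["origin"]))
    return K[0,2]-K[0,0]*p[0]/p[2],K[1,2]+K[1,1]*p[1]/p[2]
def save(name,f):
    im,d=bot.read_camera(name);cv2.imwrite(f,im[:,:,::-1]);np.save(f[:-4]+".npy",d);return im,d
E
python3 - <<'E'
from h import *
for n in("scene","side"):
    save(n,f"pics/{n}0.png");print(n,bot.calibration(n))
print(bot.calibration("wrist"));print(bot.read_state())
E
```

```text
scene {'mtx': array([[394.30914688,   0.        , 323.36945211],
       [  0.        , 394.30914688, 201.33583438],
       [  0.        ,   0.        ,   1.        ]]), 'origin': array([0.01893196, 0.37482204, 0.78018638]), 'orientation': array([ 0.38969276, -0.7795436 , -2.05383119])}
side {'mtx': array([[468.90795915,   0.        , 319.880358  ],
       [  0.        , 468.90795915, 202.06055758],
       [  0.        ,   0.        ,   1.        ]]), 'origin': array([ 0.4234955 , -0.98112244,  0.71511092]), 'orientation': array([ 1.01296614, -0.03446761, -0.07136727])}
{'mtx': array([[309.70691629,   0.        , 316.02196169],
       [  0.        , 309.70691629, 196.54435879],
       [  0.        ,   0.        ,   1.        ]]), 'T_tool_cam': array([[ 1.98079294e-03,  9.62121299e-01,  2.72614529e-01,
         7.03566020e-02],
       [ 9.99997203e-01, -2.25812347e-03,  7.03562244e-04,
        -6.06321683e-04],
       [ 1.29250949e-03,  2.72612373e-01, -9.62123081e-01,
        -1.41163115e-01],
       [ 0.00000000e+00,  0.00000000e+00,  0.00000000e+00,
         1.00000000e+00]])}
{'time': 0.1, 'q': array([-1.38590569e+00,  2.64690120e-01,  1.60529783e+00,  7.17479850e-06,
        1.27370076e+00, -3.68997184e-02]), 'joint_vel': array([ 0.00039275, -0.00043908, -0.00243183, -0.00224093,  0.00178105,
       -0.001952  ]), 'joint_torque': array([ 3.93800310e-04, -5.16708505e+01, -3.68589199e+01, -8.97427753e-05,
        6.27132424e-03,  2.66732599e-06]), 'tool_pos': array([ 0.14835781, -0.6577867 ,  0.23004562]), 'tcp_rot': array([-3.12021757e+00, -3.47439173e-01,  2.32507890e-04]), 'wrist_force': array([0.5256303 , 0.05955209, 0.18110334]), 'torque': array([ 0.01922404,  0.03680795, -0.00128778]), 'grip_force': 0.0, 'width': 0.9977466849635662}
```

View pics/scene0.png

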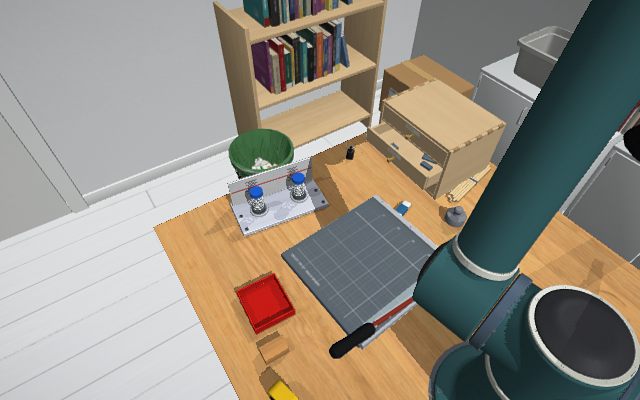

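View pics/side0.png

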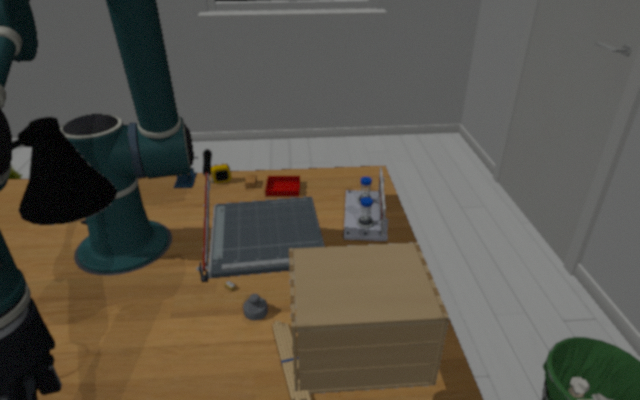

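The scene view shows blue caps at about (257,190) and (298,178) and the tray at (265,303). In the side view the caps are at about (366,181) and (366,201) and the tray at (283,186). Next I'll enlarge both.

Run:
```python
from h import *
a=cv2.imread("pics/scene0.png")[155:240,225:331];b=cv2.imread("pics/side0.png")[165:245,340:395]
a=cv2.resize(a,None,fx=4,fy=4,interpolation=cv2.INTER_CUBIC);b=cv2.resize(b,None,fx=6,fy=6,interpolation=cv2.INTER_CUBIC)
c=np.zeros((480,a.shape[1]+b.shape[1],3),np.uint8);c[:a.shape[0],:a.shape[1]]=a;c[:b.shape[0],a.shape[1]:]=b
cv2.imwrite("pics/crop0.png",c)
# blue cap blobs, tray
for n in("scene","side"):
    im=cv2.imread(f"pics/{n}0.png");d=np.load(f"pics/{n}0.npy");h=cv2.cvtColor(im,cv2.COLOR_BGR2HSV)
    for nm,lo,hi in(("blue",(105,150,60),(125,255,255)),("red",(0,200,90),(6,255,255))):
        m=cv2.inRange(h,lo,hi);k,l,s,ce=cv2.connectedComponentsWithStats(m)
        for i in range(1,k):
            if s[i,4]>15:
                z=np.median(d[l==i]);print(n,nm,s[i],ce[i].round(1),z.round(3),pt(n,*ce[i],z).round(4))
```

```text
scene blue [292 173  13  11 119] [297.8 178. ] 0.974 [0.6122 0.032  0.0828]
scene blue [249 186  14  13 135] [255.7 191.9] 0.941 [0.6282 0.1403 0.0827]
scene red [281  81   4   9  22] [282.5  84.3] 1.875 [ 1.4823 -0.4108 -0.271 ]
scene red [ 237  274   58   61 2027] [265.1 303. ] 0.839 [0.4019 0.2477 0.0039]
scene red [373 305  28  19  28] [386.5 314.2] 0.706 [0.2061 0.0967 0.1169]
side blue [362 178   9   7  48] [365.6 180.6] 1.288 [0.6311 0.1302 0.0833]
side blue [361 198  11   8  77] [366.  201.3] 1.199 [0.6156 0.0256 0.0821]
side red [269 181  31  11 263] [285.5 185.9] 1.424 [0.4096 0.2582 0.0038]
```

View pics/crop0.png

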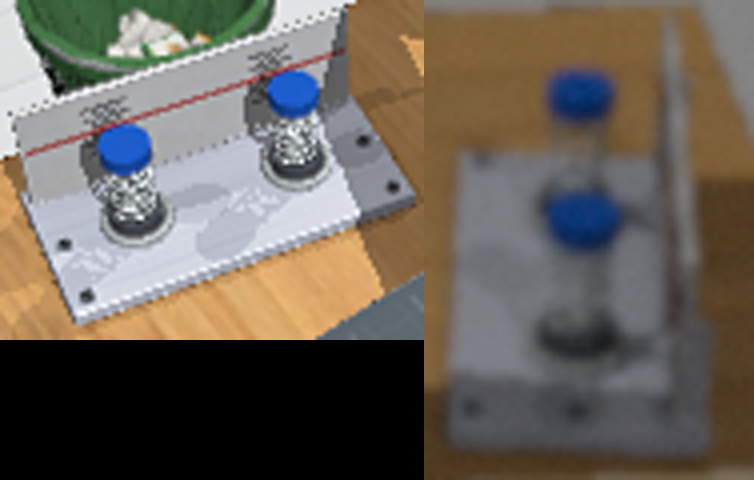

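Crop: left cap top near (125,140) and right cap top near (293,85) on the scene part, i.e. pixels (256,190) and (298,176). The gauge's red line is behind them. Both caps measure about z 0.083, 109 mm apart, which matches the text. Before moving I'll check the cabinet height and the turn I need.

Run:
```python
from h import *
for n,ps in(("side",[(365.6,180.6),(366,201.3),(295,255),(420,255),(440,310),(305,315),(208,155)]),("scene",[(257,187),(298,175),(440,85),(500,130),(390,110),(438,160),(350,340)])):
    d=np.load(f"pics/{n}0.npy")
    for p in ps:
        u,v=map(int,p);z=d[v,u];print(n,p,pt(n,*p,z).round(3))
# triangulate caps blob centres
for a,b in(((255.7,191.9),(365.6,180.6)),((297.8,178.),(366,201.3))):
    print(tri(ray("scene",*a),ray("side",*b)))
# tray rim bounds by depth
for n in("scene","side"):
    im=cv2.imread(f"pics/{n}0.png");d=np.load(f"pics/{n}0.npy");h=cv2.cvtColor(im,cv2.COLOR_BGR2HSV)
    m=cv2.inRange(h,(0,150,60),(8,255,255))
    if n=="scene": m[:,:230]=0;m[:,300:]=0;m[:265]=0
    else: m[:,:260]=0;m[:,305:]=0;m[:170]=0;m[200:]=0
    v,u=np.nonzero(m);P=np.array([pt(n,a,b,d[b,a]) for a,b in zip(u,v)])
    T=P[(P[:,2]>.015)&(P[:,2]<.03)];F=P[P[:,2]<.009]
    for Q in(T,F): 
        if len(Q)>9:r=cv2.minAreaRect((Q[:,:2]*1000).astype(np.float32));print(n,len(Q),np.median(Q[:,2]),r)
s=bot.read_state();print(rot(s["tcp_rot"]).round(3),s["tool_pos"])
```

```text
side (365.6, 180.6) [0.632 0.134 0.081]
side (366, 201.3) [0.616 0.027 0.081]
side (295, 255) [ 0.427 -0.288  0.168]
side (420, 255) [ 0.66  -0.305  0.166]
side (440, 310) [ 0.656 -0.447  0.166]
side (305, 315) [ 0.438 -0.442  0.168]
side (208, 155) [0.204 0.193 0.148]
scene (257, 187) [0.642 0.129 0.081]
scene (298, 175) [0.621 0.026 0.083]
scene (440, 85) [ 0.628 -0.447  0.17 ]
scene (500, 130) [ 0.414 -0.449  0.154]
scene (390, 110) [ 0.627 -0.266  0.158]
scene (438, 160) [ 0.442 -0.268  0.122]
scene (350, 340) [0.197 0.188 0.145]
(array([0.63242803, 0.13870183, 0.07830106]), np.float64(0.0006031134358459201))
(array([0.61599988, 0.02998917, 0.07895621]), np.float64(0.0007830239963342745))
scene 363 0.02063559287016037 ((399.8943786621094, 247.5067596435547), (90.1293716430664, 102.25484466552734), 85.68519592285156)
scene 1616 0.0026554517111220255 ((406.3983154296875, 244.69847106933594), (94.71126556396484, 115.40320587158203), 85.52122497558594)
side 145 0.019509690137973767 ((401.57586669921875, 245.9313201904297), (99.31005096435547, 97.11656188964844), 85.88170623779297)
side 346 0.003041808273157698 ((401.76165771484375, 246.30715942382812), (95.92444610595703, 97.91292572021484), 85.7341079711914)
[[ 0.976  0.22  -0.   ]
 [ 0.22  -0.976  0.002]
 [ 0.    -0.002 -1.   ]] [ 0.14835781 -0.6577867   0.23004562]
```

>>> step_arm:
  motion:
    - [0,0,0,-5,0]
    - [0,64.8,-66.9,-5,-158.6]
    - [0,64.8,-66.9,-5,-158.6]
    - [0,64.8,-66.9,-5,-158.6]
    - [0,64.8,-66.9,-5,-158.6]
    - [0,64.8,-66.9,-5,-158.6]
    - [0,64.8,-66.9,-5,-158.6]
    - [0,64.8,-66.9,-5,-158.6]
    - [0,64.8,-66.9,-5,-158.6]
    - [0,64.8,-66.9,-5,-158.6]
    - [0,64.8,-66.9,-5,-158.6]
    - [0,64.8,-66.9,-5,-158.6]
    - [0,64.8,-66.9,-5,-158.6]
    - [0,64.8,-66.9,-5,-158.6]
    - [0,64.8,-66.9,-5,-158.6]
    - [0,64.8,-66.9,-5,-158.6]
    - [0,64.8,-66.9,-5,-158.6]
    - [0,64.8,-66.9,-5,-158.6]
    - [0,64.8,-66.9,-5,-158.6]
    - [0,64.8,-66.9,-5,-158.6]

```text
time: 2.1
tool_pos: [0.6343, 0.14, 0.2803]
tcp_rot: [-0.228, -3.132, -0.001]
wrist_force: [-0.0, -0.5, 0.8]
width: -0.001
grip_force: 0.0
```

```bash
cat >> h.py <<'E'
def wray(s,u,v):
    c=bot.calibration("wrist");K=np.array(c["mtx"]);T=np.array(c["T_tool_cam"])
    p=np.array([u-K[0,2],v-K[1,2]])/K[0,0];r=np.hypot(*p)
    d=np.array([np.sin(r)*p[0]/r,-np.sin(r)*p[1]/r,-np.cos(r)])
    Rt=rot(s["tcp_rot"]);return s["tool_pos"]+Rt@T[:3,3],Rt@T[:3,:3]@d
def wproj(s,P):
    c=bot.calibration("wrist");K=np.array(c["mtx"]);T=np.array(c["T_tool_cam"]);Rt=rot(s["tcp_rot"])
    p=T[:3,:3].T@(Rt.T@(np.array(P)-s["tool_pos"])-T[:3,3])
    a=np.arctan2(np.hypot(p[0],p[1]),-p[2]);n=np.hypot(p[0],p[1])
    return K[0,2]+K[0,0]*a*p[0]/n,K[1,2]-K[0,0]*a*p[1]/n
def wz(s,u,v,z):
    o,d=wray(s,u,v);return o+d*(z-o[2])/d[2]
def caps(s,im,d):
    h=cv2.cvtColor(im,cv2.COLOR_RGB2HSV);m=cv2.inRange(h,(105,150,60),(125,255,255));k,l,st,ce=cv2.connectedComponentsWithStats(m)
    for i in range(1,k):
        if st[i,4]>60:
            v,u=np.nonzero(l==i);z=d[v,u]
            P=[]
            for a,b,q in zip(u,v,z):
                o,r=wray(s,a,b);c=bot.calibration("wrist")
                ax=rot(s["tcp_rot"])@np.array(c["T_tool_cam"])[:3,:3]@[0,0,-1]
                P.append(o+r*q/(r@ax))
            P=np.array(P);zt=np.percentile(P[:,2],90);T=P[np.abs(P[:,2]-zt)<.003]
            print("cap",st[i],ce[i].round(1),"top z",zt.round(4),cv2.minEnclosingCircle((T[:,:2]*1000).astype(np.float32)),np.median(T,0).round(4))
E
python3 - <<'E'
from h import *
s=bot.read_state();im,d=save("wrist","pics/w1.png");print(s["tool_pos"],s["wrist_force"]);caps(s,im,d)
E
```

```text
[0.63425986 0.14001177 0.28029057] [-0.02484632 -0.5492615   0.77577036]
cap [209 159  26  26 502] [221.3 171.8] top z 0.0833 ((617.1277465820312, 33.72956466674805), 15.448213577270508) [0.6174 0.0338 0.0824]
cap [303 158  26  27 550] [315.5 171.3] top z 0.0835 ((632.7886962890625, 141.01980590820312), 15.00262451171875) [0.6329 0.1413 0.0826]
```

View pics/w1.png

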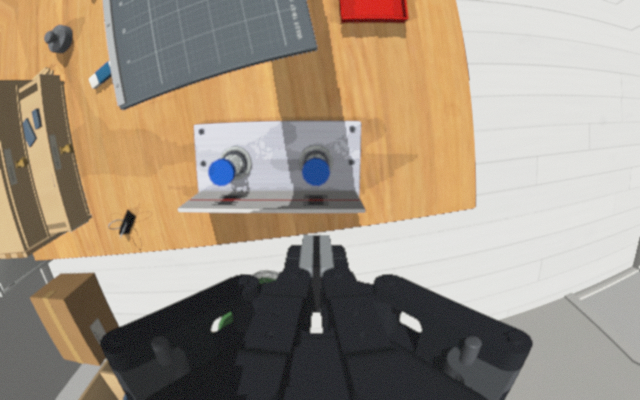

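Wrist view: left cap at (315,171), right cap at (221,172), gauge plate behind them, closed fingertips at (316,240). The caps match the earlier fix within about 3 mm, so I'll go down over the left cap and refine.

>>> step_arm:
  motion:
    - [0,0.2,0.1,4,0]
    - [0,0.2,0.1,8,0]
    - [0,0.2,0.1,12,0]
    - [0,0.2,0.1,15.5,0]
    - [0,0.2,0.1,15.5,0]
    - [0,0.2,0.1,15.5,0]
    - [0,0.2,0.1,15.5,0]

```text
time: 2.85
tool_pos: [0.6334, 0.1382, 0.129]
tcp_rot: [0.238, 3.129, 0.002]
wrist_force: [1.0, -0.2, 0.3]
width: 0.001
grip_force: 0.0
```

Run:
```python
from h import *
s=bot.read_state();im,d=save("wrist","pics/w2.png");print(s["tool_pos"],s["wrist_force"],R.from_rotvec(s["tcp_rot"]).as_matrix()[:,0]);caps(s,im,d)
```

```text
[0.63342225 0.13816213 0.1290155 ] [ 1.03937632 -0.19137075  0.25247825] [-0.98847154  0.15135837 -0.00382852]Traceback (most recent call last):
  File "<stdin>", line 2, in <module>
  File "h.py", line 43, in caps
    o,r=wray(s,a,b);c=bot.calibration("wrist")
                      ~~~~~~~~~~~~~~~^^^^^^^^^
ValueError: time passes only in moves, steps and waits
```

View pics/w2.png

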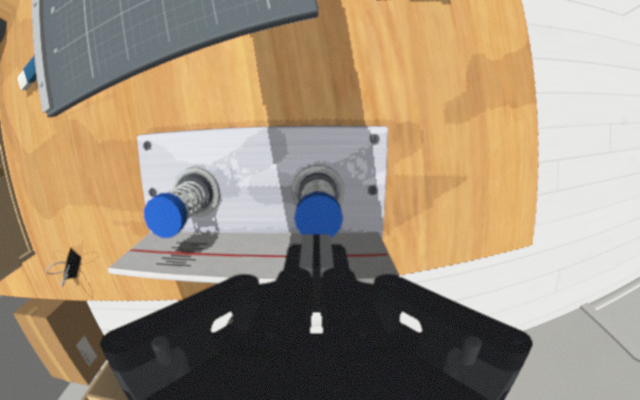

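Left cap now at about (319,214), partly hidden by the fingertips at (316,240). The right cap is at (166,215). I'll cache the calibration and recompute from the saved frame.

```bash
python3 - <<'E'
s=open("h.py").read()
s=s.replace("from workcell import bot\n","from workcell import bot\n_C={n:bot.calibration(n) for n in('scene','side','wrist')}\n",1).replace('bot.calibration("wrist")','_C["wrist"]').replace('bot.calibration(name)','_C[name]')
open("h.py","w").write(s)
E
python3 - <<'E'
from h import *
s=bot.read_state();print(s["time"],s["tool_pos"]);im=cv2.imread("pics/w2.png")[:,:,::-1].copy();caps(s,im,np.load("pics/w2.npy"))
# projected model ring of cap top & bottom for candidate centre
m=cv2.inRange(cv2.cvtColor(im,cv2.COLOR_RGB2HSV),(105,150,60),(125,255,255))
for c,w in(((0.633,0.139),(290,350)),((0.617,0.032),(130,190))):
    best=None
    for dx in np.arange(-5,5.1,1):
        for dy in np.arange(-5,5.1,1):
            t=np.linspace(0,2*np.pi,30);Q=[]
            for z in(.084,.072): Q+=[wproj(s,(c[0]+dx/1e3+.016*np.cos(a),c[1]+dy/1e3+.016*np.sin(a),z)) for a in t]
            g=np.zeros_like(m);cv2.fillConvexPoly(g,cv2.convexHull(np.array(Q,np.float32)).astype(np.int32),255)
            A=m.copy();A[:,:w[0]]=0;A[:,w[1]:]=0
            A[236:]=0;g[236:]=0
            e=np.count_nonzero(A!=g)
            if best is None or e<best[0]:best=(e,c[0]+dx/1e3,c[1]+dy/1e3)
    print(best)
E
```

```text
2.9 [0.63377173 0.13826962 0.12950383]
cap [ 295  192   47   44 1615] [318.1 214.6] top z 0.0839 ((633.3002319335938, 141.0287322998047), 15.508039474487305) [0.6321 0.1415 0.0831]
cap [ 145  194   41   43 1374] [165.  214.7] top z 0.0836 ((617.5642700195312, 32.813232421875), 15.610437393188477) [0.6175 0.0338 0.0828]
(np.int64(230), np.float64(0.636), np.float64(0.14100000000000001))
(np.int64(239), np.float64(0.62), np.float64(0.032))
```

>>> step_arm:
  motion:
    - [0,0,0.25,1.5,0]
    - [0,0,0.25,3,0]
    - [0,0,0.25,4,0]
    - [0,0,0.25,4.1,0]
    - [0,0,0.25,4.1,0]
    - [0,0,0.25,4.1,0]

```text
time: 3.5
tool_pos: [0.6321, 0.1404, 0.0854]
tcp_rot: [0.238, 3.132, -0.0]
wrist_force: [0.1, 0.2, 1.3]
width: 0.005
grip_force: 0.0
```

>>> step_arm:
  motion:
    - [0,0,0,0.3,0]
    - [0,0,0,0.6,0]
    - [0,0,0,0.9,0]
    - [0,0,0,1.2,0]
    - [0,0,0,1.2,0]
    - [0,0,0,1.2,0]
    - [0,0,0,1.2,0]

```text
time: 4.2
tool_pos: [0.6328, 0.1406, 0.0743]
tcp_rot: [0.238, 3.131, 0.001]
wrist_force: [0.2, 0.6, 5.4]
width: 0.001
grip_force: 2.8
```

Run:
```python
from h import *
s=bot.read_state();print(s["tool_pos"],s["wrist_force"],s["torque"])
```

```text
[0.63279848 0.140582   0.07426198] [0.21680612 0.63745768 5.35529899] [-0.04297398  0.04034081  0.01521664]
```

>>> step_arm:
  motion:
    - [0,0,0,0.2,0]
    - [0,0,0,0.4,0]
    - [0,0,0,0.6,0]
    - [0,0,0,0.6,0]
    - [0,0,0,0.6,0]

```text
time: 4.7
tool_pos: [0.6329, 0.1406, 0.0688]
tcp_rot: [0.238, 3.131, 0.001]
wrist_force: [-1.3, -0.7, 9.2]
width: -0.001
grip_force: 4.3
```

>>> step_arm:
  motion:
    - [0,0,0,0,0]

```text
time: 4.8
tool_pos: [0.6329, 0.1406, 0.0689]
tcp_rot: [0.238, 3.131, 0.001]
wrist_force: [-0.3, -0.4, 8.4]
width: 0.001
grip_force: 4.3
```

>>> step_arm:
  motion:
    - [0,0,0,0,0]

```text
time: 4.9
tool_pos: [0.6329, 0.1406, 0.0689]
tcp_rot: [0.238, 3.131, 0.001]
wrist_force: [-1.0, -0.6, 10.1]
width: -0.001
grip_force: 4.3
```

>>> step_arm:
  motion:
    - [0,0,0,0,0]

```text
time: 5.0
tool_pos: [0.6329, 0.1406, 0.0689]
tcp_rot: [0.238, 3.131, 0.001]
wrist_force: [-2.1, -0.2, 9.0]
width: -0.001
grip_force: 4.2
```

>>> step_arm:
  motion:
    - [0,0,0,0.1,0]
    - [0,0,0,0.2,0]
    - [0,0,0,0.2,0]
    - [0,0,0,0.2,0]
    - [0,0,0,0.2,0]

```text
time: 5.5
tool_pos: [0.6329, 0.1406, 0.0671]
tcp_rot: [0.238, 3.131, 0.001]
wrist_force: [-0.5, -0.1, 9.3]
width: -0.002
grip_force: 4.7
```

Run:
```python
from h import *
f=[]
for i in range(9):
    s=bot.read_state();f.append(s["wrist_force"]);im,d=bot.read_camera("scene" if i else "wrist")
    if i==0: cv2.imwrite("pics/wl.png",im[:,:,::-1])
f=np.array(f);print(f[:,2].round(1),f.mean(0),s["tool_pos"],s["time"]);cv2.imwrite("pics/sl.png",im[:,:,::-1])
```

```text
[ 9.3 10.4  9.9  9.1  8.9  8.6  9.3  9.1  9.2] [-1.72087178 -0.38567862  9.3184538 ] [0.63292925 0.14062098 0.06714364] 5.9
```

>>> step_arm:
  motion:
    - [0,0,0,0.1,0]
    - [0,0,0,0.1,0]
    - [0,0,0,0.1,0]
    - [0,0,0,0.1,0]
    - [0,0,0,0.1,0]
    - [0,0,0,0.1,0]
    - [0,0,0,0.1,0]
    - [0,0,0,0.1,0]

```text
time: 6.75
tool_pos: [0.6329, 0.1406, 0.0662]
tcp_rot: [0.238, 3.131, 0.001]
wrist_force: [-1.8, -0.5, 9.3]
width: 0.004
grip_force: 5.0
```

Run:
```python
from h import *
f=[]
for i in range(20):
    s=bot.read_state();f.append(s["wrist_force"]);im,d=bot.read_camera("scene" if i%2 else "wrist")
    if i==18:W=im
f=np.array(f);print(f[:,2].round(1),f.mean(0),s["tool_pos"],s["time"])
a=cv2.resize(W[150:300,90:420],None,fx=2,fy=2);b=cv2.resize(im[150:230,225:335],None,fx=6,fy=3.75,interpolation=2)
cv2.imwrite("pics/left_load.png",np.vstack([a[:,:660],b])[:,:,::-1])
```

```text
[ 9.3  9.7  9.6  9.4  9.5  9.8 10.2 10.2  9.5  9.8  9.4  9.9 10.  10.1
 10.9 10.4 10.4 10.1 10.1  9.1] [-1.83356453 -0.30864796  9.87360611] [0.63294117 0.14062976 0.06623371] 7.7
```

View pics/left_load.png

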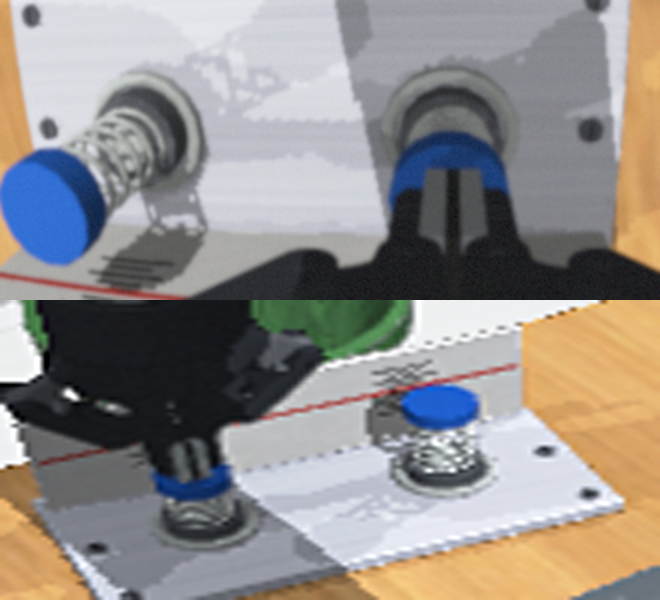

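The lower half shows the left cap under the fingertips, with its top above the red line. The load is about 9.9 N at z 0.066, against the line at 0.060. I'll add a little, because the sensor shows a small bias, and hold. After that I'll lift and go over to the right spring.

>>> step_arm:
  motion:
    - [0,0,0,0.06,0]
    - [0,0,0,0.06,0]
    - [0,0,0,0.06,0]
    - [0,0,0,0.06,0]
    - [0,0,0,0.06,0]
    - [0,0,0,0.06,0]
    - [0,0,0,0.06,0]
    - [0,0,0,0.06,0]
    - [0,0,0,0.06,0]
    - [0,0,0,0.06,0]
    - [0,0,0,0.06,0]
    - [0,0,0,0.06,0]
    - [0,0,0,0.06,0]
    - [0,0,0,0.06,0]

```text
time: 9.15
tool_pos: [0.633, 0.1406, 0.0657]
tcp_rot: [0.238, 3.131, 0.001]
wrist_force: [-2.2, -0.7, 10.5]
width: -0.001
grip_force: 5.1
```

>>> step_arm:
  motion:
    - [0,0,0,-0.5,0]
    - [0,0,0,-1,0]
    - [0,0,0,-1.5,0]
    - [0,0,0,-2,0]
    - [0,0,0,-4,0]
    - [0,0,0,-6,0]
    - [0,0,0,-6,0]
    - [0,0,0,-6,0]

```text
time: 9.95
tool_pos: [0.6317, 0.1404, 0.1232]
tcp_rot: [-0.238, -3.132, 0.0]
wrist_force: [-0.4, 1.2, -0.4]
width: -0.003
grip_force: 0.0
```

>>> step_arm:
  motion:
    - [0,0,-4,0,0]
    - [0,0,-8,0,0]
    - [0,0,-11,0,0]
    - [0,0,-11,0,0]
    - [0,0,-11,0,0]
    - [0,0,-11,0,0]
    - [0,0,-11,0,0]

```text
time: 10.65
tool_pos: [0.6153, 0.0328, 0.1232]
tcp_rot: [-0.236, -3.132, -0.0]
wrist_force: [1.0, 1.1, 0.7]
width: 0.002
grip_force: 0.0
```

Run:
```python
from h import *
f=[]
for i in range(8):
    s=bot.read_state();f.append(s["wrist_force"]);im,d=bot.read_camera("wrist")
    if i==7:caps(s,im,d)
print(np.mean(f,0),s["tool_pos"],s["time"])
```

```text
cap [ 291  198   47   44 1496] [314.2 218.4] top z 0.0833 ((616.66796875, 32.240455627441406), 15.473658561706543) [0.6141 0.0328 0.0825]
cap [ 449  198   42   44 1404] [469.7 219.4] top z 0.0834 ((632.872314453125, 140.30389404296875), 15.643038749694824) [0.6325 0.1393 0.0826]
[-0.01681718  0.40238025  0.40231188] [0.61547166 0.03209947 0.12375293] 11.0
```

>>> step_arm:
  motion:
    - [0,-0.1,0,1.5,0]
    - [0,-0.1,0,3,0]
    - [0,-0.1,0,3.6,0]
    - [0,-0.1,0,4,0]
    - [0,-0.1,0,4.4,0]
    - [0,-0.1,0,4.8,0]
    - [0,-0.1,0,5.2,0]
    - [0,-0.1,0,5.2,0]
    - [0,-0.1,0,5.2,0]

```text
time: 11.95
tool_pos: [0.6166, 0.0316, 0.0722]
tcp_rot: [0.238, 3.132, 0.0]
wrist_force: [-1.9, -0.2, 4.7]
width: -0.001
grip_force: 2.1
```

```bash
cat > fr.py <<'E'
from h import *
import sys
f=[]
for i in range(int(sys.argv[1])):
    s=bot.read_state();f.append(s["wrist_force"]);im,d=bot.read_camera("wrist" if i%2 else "scene")
    if i%2==0:S=im
    else:W=im
f=np.array(f);print(f[:,2].round(1),f.mean(0),s["tool_pos"],s["time"])
a=cv2.resize(W[150:300,230:560],None,fx=2,fy=2);b=cv2.resize(S[150:230,225:335],None,fx=6,fy=3.75,interpolation=2)
cv2.imwrite("pics/right_load.png",np.vstack([a[:,:660],b])[:,:,::-1])
E
python3 fr.py 6
```

```text
[4.7 4.7 5.2 4.4 4.6 4. ] [-1.89139956 -0.40756375  4.60622114] [0.61658725 0.03158515 0.07209064] 12.2
```

>>> step_arm:
  motion:
    - [0,0,0,0.3,0]
    - [0,0,0,0.6,0]
    - [0,0,0,0.9,0]
    - [0,0,0,1.2,0]
    - [0,0,0,1.5,0]
    - [0,0,0,1.5,0]
    - [0,0,0,1.5,0]

```text
time: 12.95
tool_pos: [0.6159, 0.0316, 0.0572]
tcp_rot: [-0.238, -3.132, 0.0]
wrist_force: [-4.8, -0.3, 9.4]
width: -0.003
grip_force: 4.5
```

```bash
python3 fr.py 8
```

```text
[ 9.4  9.3  8.8  9.1  9.2  8.2 10.1  8.9] [-4.33143391 -0.33505225  9.11312591] [0.61606947 0.03156119 0.05741813] 13.3
```

>>> step_arm:
  motion:
    - [0,0.08,0,0.1,0]
    - [0,0.08,0,0.2,0]
    - [0,0.08,0,0.35,0]
    - [0,0.08,0,0.35,0]
    - [0,0.08,0,0.35,0]
    - [0,0.08,0,0.35,0]

```text
time: 13.95
tool_pos: [0.6152, 0.0316, 0.054]
tcp_rot: [-0.238, -3.132, 0.0]
wrist_force: [-4.8, 0.3, 10.0]
width: 0.001
grip_force: 5.0
```

```bash
python3 fr.py 24
```

```text
[10.  10.2 10.3 10.  10.1 10.3 10.1 10.7 10.2  9.8 10.6 10.  10.   9.7
 10.3 10.  10.4  9.9 10.1  9.7 10.2 11.2  9.9 10.5] [-4.85373015 -0.36028888 10.17448701] [0.6152197  0.03163678 0.05406696] 15.1
```

View pics/right_load.png

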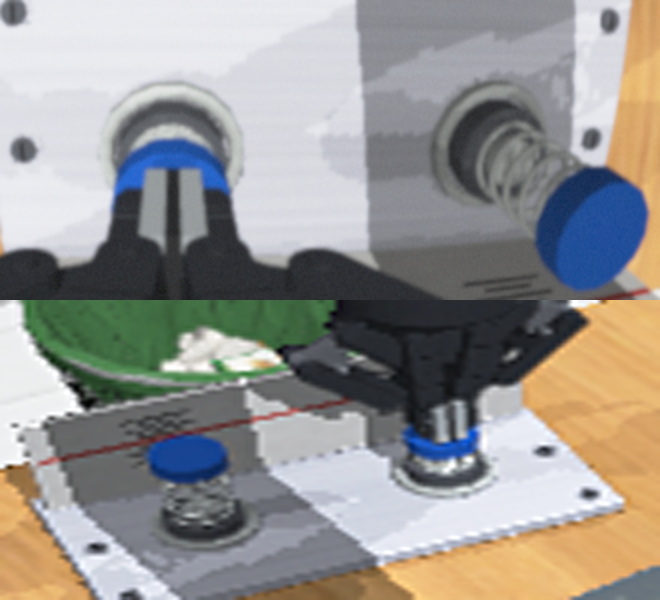

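The right cap's top is at z 0.054 under about 9.8 N, below the line at 0.060, so the right spring is the tired one. I'll hold a bit more load, lift, open, and look again before gripping it.

>>> step_arm:
  motion:
    - [0,0,0,0.05,0]
    - [0,0,0,0.05,0]
    - [0,0,0,0.05,0]
    - [0,0,0,0.05,0]
    - [0,0,0,0.05,0]
    - [0,0,0,0.05,0]
    - [0,0,0,0.05,0]
    - [0,0,0,0.05,0]
    - [0,0,0,0.05,0]
    - [0,0,0,0.05,0]
    - [0,0,0,0.05,0]
    - [0,0,0,0.05,0]
    - [0,0,0,0.05,0]
    - [0,0,0,0.05,0]

```text
time: 16.55
tool_pos: [0.6152, 0.0316, 0.0536]
tcp_rot: [-0.238, -3.132, 0.0]
wrist_force: [-4.9, -0.8, 10.1]
width: 0.002
grip_force: 5.0
```

>>> step_arm:
  motion:
    - [0,0,0,-0.5,0]
    - [0,0,0,-1,0]
    - [0,0,0,-1.5,0]
    - [0,0,0,-2,0]
    - [0,0,0,-2.5,0]
    - [0,0,0,-3,0]
    - [0,0,0,-5,0]
    - [0,0,0,-7,0]
    - [0,0,0,-7,0]
    - [5.5,0,0,-7,0]
    - [5.5,0,0,-7,0]
    - [5.5,0,0,-7,0]
    - [5.5,0,0,-7,0]
    - [5.5,0,0,-7,0]
    - [5.5,0,0,-7,0]
    - [5.5,0,0,-7,0]

```text
time: 18.15
tool_pos: [0.6156, 0.0317, 0.1226]
tcp_rot: [-0.238, -3.132, -0.0]
wrist_force: [0.1, 0.8, 0.4]
width: 0.642
grip_force: 0.0
```

Run:
```python
from h import *
s=bot.read_state();im,d=save("wrist","pics/w5.png");caps(s,im,d);print(s["tool_pos"],s["width"],s["wrist_force"],rot(s["tcp_rot"]))
```

```text
cap [ 292  198   47   50 1863] [315.1 222.8] top z 0.0832 ((617.3483276367188, 32.08285140991211), 15.930448532104492) [0.6165 0.0324 0.0825]
cap [ 450  198   42   45 1424] [470.9 219.7] top z 0.0835 ((633.1138916015625, 140.5050506591797), 15.972543716430664) [0.6324 0.1392 0.0827]
[0.61555496 0.03170609 0.12258118] 0.6422273076843991 [0.06710925 0.77018804 0.35996699] [[-9.88515689e-01  1.51118235e-01 -1.08856006e-04]
 [ 1.51118233e-01  9.88515695e-01  2.16999606e-05]
 [ 1.10885130e-04  5.00062420e-06 -9.99999994e-01]]
```

View pics/w5.png

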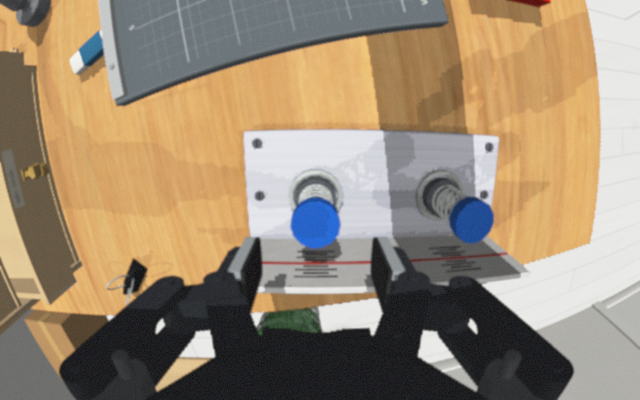

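The right cap, at (315,222), sits midway between the open fingers at columns 245 and 388. I'll go down and grip the cap.

>>> step_arm:
  force: 35
  motion:
    - [5.5,-0.12,0,2,0]
    - [5.5,-0.12,0,4,0]
    - [5.5,-0.12,0,5.5,0]
    - [5.5,-0.12,0,6.4,0]
    - [5.5,-0.12,0,6.4,0]
    - [5.5,-0.12,0,6.4,0]
    - [2.5,-0.12,0,6.4,0]
    - [2.5,-0.12,0,6.4,0]
    - [2.5,-0.12,0,6.4,0]
    - [2.5,-0.12,0,6.4,0]
    - [2.5,-0.12,0,6.4,0]
    - [2.5,-0.12,0,6.4,0]
    - [2.5,-0.12,0,6.4,0]
    - [2.5,-0.12,0,6.4,0]

```text
time: 19.6
tool_pos: [0.6169, 0.0315, 0.0588]
tcp_rot: [0.238, 3.132, 0.0]
wrist_force: [0.7, -0.2, 0.9]
width: 0.348
grip_force: 34.5
```

>>> step_arm:
  motion:
    - [2.5,0,0,-0.5,0]
    - [2.5,0,0,-1,0]
    - [2.5,0,0,-1.5,0]
    - [2.5,0,0,-3,0]
    - [2.5,0,0,-5,0]
    - [2.5,0,0,-7,0]
    - [2.5,0,0,-9,0]
    - [2.5,0,0,-10,0]
    - [2.5,0,0,-10,0]
    - [2.5,0,0,-10,0]

```text
time: 20.6
tool_pos: [0.6165, 0.0315, 0.1586]
tcp_rot: [-0.238, -3.132, 0.0]
wrist_force: [-0.5, -0.4, -1.1]
width: 0.346
grip_force: 34.7
```

Run:
```python
from h import *
s=bot.read_state();print(s["tool_pos"],s["width"],s["grip_force"],s["wrist_force"])
a,_=bot.read_camera("scene");b,_=bot.read_camera("wrist")
cv2.imwrite("pics/lift.png",np.hstack([cv2.resize(a[100:340,180:400],(520,567)),cv2.resize(b[100:400,230:400],(280,494))[:, :] if 0 else cv2.copyMakeBorder(cv2.resize(b[100:400,230:400],(280,494)),0,73,0,0,0)])[:,:,::-1])
t=np.array([.401,.247])-s["tool_pos"][:2];M=rot(s["tcp_rot"]);print("tray delta tool cm",100*M.T@np.r_[t,0])
```

```text
[0.61651509 0.03150688 0.15858277] 0.34642126660576433 34.68978703022003 [-0.46059165 -0.4087801  -1.13092655]
tray delta tool cm [2.45600427e+01 1.80456286e+01 2.66900063e-03]
```

View pics/lift.png

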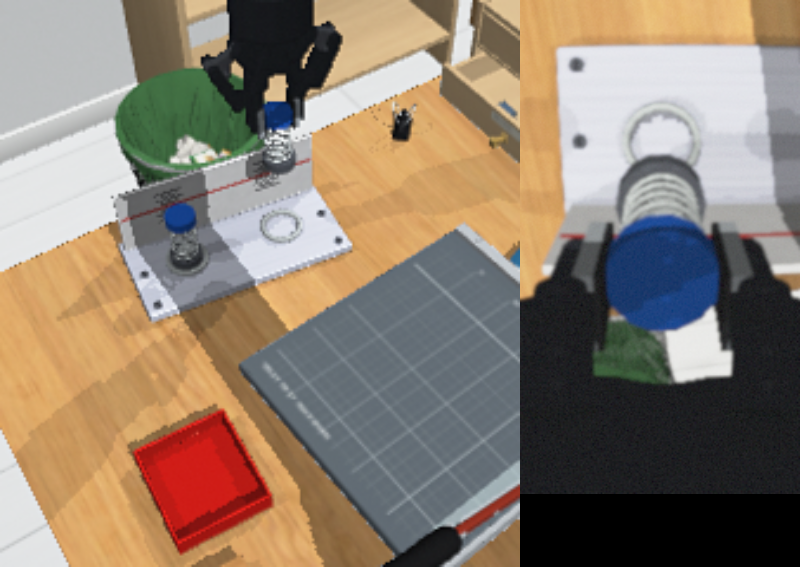

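The spring is gripped upright and clear of its socket, and the left one still stands. Next I'll carry it to the tray at a steady pace.

>>> step_arm:
  motion:
    - [2.5,1.2,0.9,0,0]
    - [2.5,3.7,2.7,0,0]
    - [2.5,6.2,4.5,0,0]
    - [2.5,8.6,6.3,0,0]
    - [2.5,11.1,8.1,0,0]
    - [2.5,13.5,9.9,0,0]
    - [2.5,16,11.7,0,0]
    - [2.5,18.4,13.5,0,0]
    - [2.5,20.9,15.3,0,0]
    - [2.5,23.2,17,0,0]
    - [2.5,24.6,18,0,0]
    - [2.5,24.6,18,0,0]
    - [2.5,24.6,18,0,0]
    - [2.5,24.6,18,4,0]
    - [2.5,24.6,18,7,0]
    - [2.5,24.6,18,7,0]
    - [2.5,24.6,18,7,0]

```text
time: 22.4
tool_pos: [0.4007, 0.2459, 0.0884]
tcp_rot: [-0.24, -3.131, 0.002]
wrist_force: [0.6, -0.2, -0.9]
width: 0.346
grip_force: 34.9
```

Run:
```python
from h import *
s=bot.read_state();print(s["tool_pos"],s["width"],s["grip_force"],s["wrist_force"])
a,_=bot.read_camera("scene");b,_=bot.read_camera("wrist")
cv2.imwrite("pics/tray1.png",np.hstack([cv2.resize(a[200:340,200:340],(420,420)),cv2.resize(b[80:380,180:450],(378,420))])[:,:,::-1])
```

```text
[0.40068645 0.24587325 0.08837243] 0.3459072443423627 34.921613931655884 [ 0.60604468 -0.22727485 -0.85444408]
```

View pics/tray1.png

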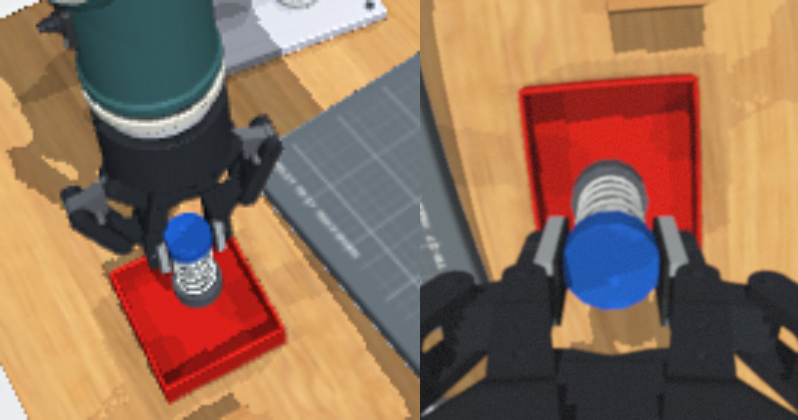

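The spring hangs upright over the tray, well inside its walls. I'll lower it.

>>> step_arm:
  motion:
    - [2.5,0,0,1,0]
    - [2.5,0,0,2,0]
    - [2.5,0,0,2.8,0]
    - [2.5,0,0,3.3,0]
    - [2.5,0,0,3.6,0]
    - [2.5,0,0,3.8,0]
    - [2.5,0,0,3.9,0]
    - [2.5,0,0,3.9,0]
    - [2.5,0,0,3.9,0]

```text
time: 23.4
tool_pos: [0.401, 0.2468, 0.05]
tcp_rot: [0.238, 3.132, 0.0]
wrist_force: [-0.1, -0.4, 1.1]
width: 0.346
grip_force: 35.0
```

>>> step_arm:
  motion:
    - [2.5,0,0,0,0]

```text
time: 23.5
tool_pos: [0.401, 0.2467, 0.05]
tcp_rot: [0.238, 3.132, 0.0]
wrist_force: [-0.7, -0.0, 0.5]
width: 0.35
grip_force: 35.0
```

>>> step_arm:
  motion:
    - [2.5,0,0,0,0]

```text
time: 23.6
tool_pos: [0.401, 0.2468, 0.0499]
tcp_rot: [0.238, 3.132, 0.001]
wrist_force: [-0.5, -0.2, 0.7]
width: 0.345
grip_force: 35.0
```

The wrist force went from −0.9 to about +0.7 N, so the tray is carrying the spring. Releasing and lifting.

>>> step_arm:
  motion:
    - [3.4,0,0,0,0]
    - [3.8,0,0,0,0]
    - [4.4,0,0,0,0]
    - [5.5,0,0,0,0]
    - [5.5,0,0,0,0]
    - [5.5,0,0,0,0]
    - [5.5,0,0,0,0]
    - [5.5,0,0,0,0]
    - [5.5,0,0,-2,0]
    - [5.5,0,0,-4,0]
    - [5.5,0,0,-8,0]
    - [5.5,0,0,-12,0]
    - [5.5,0,0,-16,0]
    - [5.5,0,0,-16,0]
    - [5.5,0,0,-16,0]

```text
time: 25.1
tool_pos: [0.4016, 0.2471, 0.2111]
tcp_rot: [0.238, 3.13, 0.003]
wrist_force: [0.0, -0.8, -0.8]
width: 0.648
grip_force: 0.0
```

Run:
```python
from h import *
s=bot.read_state();print(s["tool_pos"],s["width"],s["wrist_force"])
a,_=bot.read_camera("scene");b,d=bot.read_camera("wrist");caps(s,b,d)
cv2.imwrite("pics/tray2.png",np.hstack([cv2.resize(a[120:340,200:340],(280,440)),cv2.resize(b,(512,320)) if 0 else cv2.copyMakeBorder(cv2.resize(b,(512,320)),0,120,0,0,0)])[:,:,::-1])
```

```text
[0.40159879 0.24707895 0.21113573] 0.6479073242341935 [ 0.00561412 -0.75200085 -0.79287001]
cap [300 168  32  33 818] [315.5 184.2] top z 0.0761 ((400.99920654296875, 249.04959106445312), 15.541961669921875) [0.4005 0.2484 0.0752]
```

View pics/tray2.png

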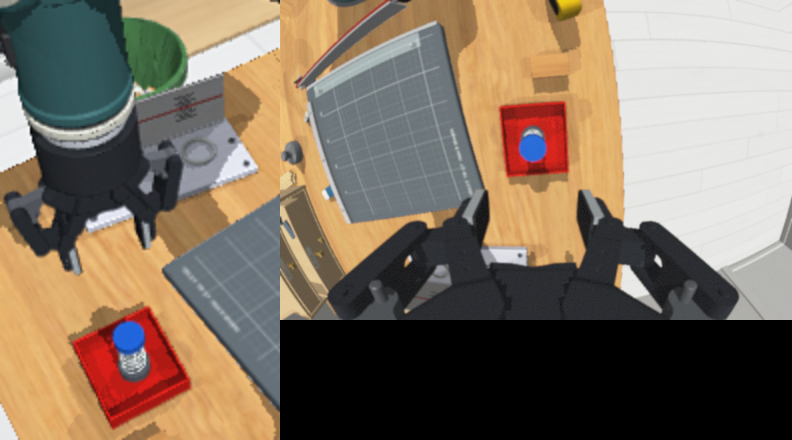

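The tired spring stands upright in the middle of the tray, with its cap top at z 0.076 as expected. The gripper is clear.

```bash
python3 -c "
from workcell import bot
print(bot.finish_job())"
```

```text
the job is handed in; nothing more can be done
None
```

I loaded the left spring, then the right, with about 10 N each; the right one sank below the red line, so I stood it upright in the red tray, left the sound left one in its socket, and handed the job in.

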